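Clamp a shoe last in the telescoping lasting jig

ROBOT

A 6-joint arm with a two-finger parallel gripper is mounted at the origin on the work surface. World frame = base frame: x ahead of the robot, y to its left, z up, the work surface at z = 0. Lengths are in m, angles in degrees, forces in N, time in s.
With the tool pointing down it reaches from about 0.35 to 0.875 m from the base axis. Payload 4.2 kg.
Tool frame: the origin (TCP) lies on the front face of the gripper's body, between the roots of the fingers; the fingertips stand 70 mm ahead of it and the grasp point (between the pads) lies 51 mm ahead of it; z points along the fingers, y is the line along which they close (so a half turn about z gives the same grasp; the last joint's range is limited). The gripper opens to 87 mm and grips with 3 to 60 N. Pads are 19 mm wide; open, the fingers measure 117 mm over their backs; the gripper's body (75 mm by 190 mm) begins 51 mm behind the grasp point.
Start: joints at [14.817, 22.042, 0.453, 0, -68.411, -14.817], TCP at [0.625, 0, 0.292] pointing down, gripper open.
Joint ranges: [-179.83, 179.83], [-69.29, 118.12], [-61.27, 80.66], [-181.25, 117.63], [-171.15, -9.14], [-177.46, 177.46]. Speed limits (degrees/s): [159.86, 159.86, 180, 180, 180, 180].

INTERFACE

Orientations are given as a 3x3 rotation matrix whose columns are the frame's x, y, z axes.
In Python, from station import r gives the robot as it stands.
- The arm moves only by the shell command python3 -m pendant 'ROWS' [OPENING]. ROWS is JSON, a list of rows, each a list of 2 entries, a list of its own where there are three numbers: the shift along the tool's x, y, z in mm, then the turn, a rotation vector about the tool's x, y, z in rad. A call has 1 to 10 rows; each row is the pose to reach, as a shift and turn from the pose commanded when the call began, along the tool's axes at that moment; what a row does not reach only later rows make up. A row lasts 1/10 s, in which the tool goes at most 50 mm and 8.59 degrees, less where a joint would pass 70% of its speed; a pose out of reach is approached as far as the arm can. A call with a gripper value outside its range is refused whole. OPENING is the opening, from 0 (shut) to 1 (fully open), set as the call begins (- or left out, the last holds). The fingers move at their own pace and stop on an object; the grip force is fixed at half the most. Time passes only in rows, so rows that repeat a pose let the fingers close. It gives the time, the measured TCP pose, the force, the opening and the grip force at its end, in the units of the state.
- r.sense(): the state, without advancing time (a new reading comes with each control period).
- r.capture(name): name is "scene" or "side" or "wrist"; returns a dict with "frame" (420x560x3 uint8, red, green, blue), "vertical_fov" (degrees; the focal length in pixels is half the picture's height over the tangent of half this angle, whatever the lens; pixels are square), "cx", "cy" (the principal point, pixels), "rvec" (rotation vector, rad) and "tvec" (3), from world to camera coordinates, as OpenCV has them. Camera axes: x right, y down, z forward; pixel columns grow to the right and rows downward; lengths in m; the calibration is good to about 2 mm. A picture is of the moment at which its call begins. There is no depth.
- r.finish_job(): hands the job in; it is judged then, once.
The state is a dict: "time_s": time; "joints": joint angles; "joint_velocities": joint speeds; "effort": joint torques, N m; "tcp_pos": TCP position; "ee_rot": TCP orientation; "wrist_force": force on the tool from outside, world axes, zero at the start; "moment": the same for the moment, N m; "gripper_width": opening from 0.0 (shut) to 1.0 (fully open); "gripper_force": force on a finger pad.
Only numpy, scipy, OpenCV 4.12 (cv2) and the standard library are available. Lean on these libraries where they do the work, as an engineer would, in place of code of your own. Each camera call takes 0.05 s, during which the arm holds its last target. There are 200 camera calls.

TASK

Stand the white shoe last in the bed of the lasting jig, heel to the heel stop and toe towards the sprung pad. Then slide the toe rest by its black grip towards the heel stop until the brass button pops up through the next hole of the tube, so that the sprung pad holds the last firmly against the heel stop. Go gently: do not drag the jig along its rail, stop as soon as the button is through, and leave the other things on the bench where they are.

Things in the scene. Friction and masses are not known exactly. Their poses are not given: they have to be found in the camera images.
- last: Shoe last (mm): white plastic foot, 200 long (toe at x = +100, heel at -100), 72 wide at the ball, 60 at the heel, 110 high, 0.2 to 0.3 kg, sole down on the bench. Origin: mid length, under the sole; x to the toe, z up.
- last_cone (a point): Centre of the top of the last's cone, (-46, 0, 110) mm in the last's frame, same axes. The cone, over the heel half, is its grip: flat upright sides 40 mm apart (across y), about 50 long in x, from 66 to 105 mm above the sole.
- bed (a point): Jig (mm): foot of the heel stop's face, mid bed, on the bed surface (25 above the bench). x runs along the jig from heel stop to toe rest, y across, z up. Guide walls from x = 20 to 170, inner faces at y = +-42, 14 high; heel stop 70 wide, 36 high. The pad and tubes follow on the same line, axis 22 above the bed. The last goes here sole down, heel to the heel stop, toe to the pad.
- jig (a joint): How far the whole jig has been dragged along the fixed bench rail under it (m, + along the bed's x, 0 at the start). Only a friction clamp holds it: about 18 N along the rail drags it.
- toe (a joint): Travel of the toe rest with the inner tube (m), growing as it slides out of the outer tube towards the heel stop (-x of the bed). Starts at 0 to 0.012; end stops at 0 and 0.085. It rubs with about 2.5 N, tube and button together.
- grip (a point): Centre of the top of the black upright grip on the toe rest (mm): a block 24 (along x) x 30 (across, y), from 70 to 124 above the bench, free on all sides; the steel outer tube behind it (+x) is only 62 high. Axes as bed. At travel 0 it lies 300 from the heel stop's face along x.
- pad_face (a point): Centre of the face of the round rubber pad, 38 mm dia, on a sprung rod ahead (-x) of the toe rest, 22 mm above the bed. Unpressed it is 67 mm ahead of the grip's centre, and 233 mm from the heel stop at travel 0: the 200 mm last goes in with 21 to 33 mm to spare.
- pad (a joint): How far the pad is pressed back towards the toe rest against its spring (m, 0 free to 0.038): about 3 N at first touch and 0.03 N more per mm; enough to push the last along the bed.
- hole (a point): Centre, on the top face of the square steel outer tube (30 x 30 mm, top 62 mm above the bench), of the next hole, the one nearest the tube's mouth: 10 mm long, 11 wide, 32 mm behind the mouth. Axes as bed. The other hole is 80 mm farther back.
- button (a joint): Rise (m) of the 8 mm round-topped brass sprung button inside the inner tube: 0.001 to 0.002 while hidden under the tube's top, 0.010 when up through a hole (6 mm proud), locking both ways with 1 mm play: the slide then stops hard. It starts hidden between two holes; its place along the inner tube is uncertain, so it meets the next hole anywhere from 0.036 to 0.068 of toe travel.
- tack_tin: Bystander (mm): low round tin of tacks, 56 dia x 42 high; origin under its middle. Not needed.
- brush: Bystander (mm): glue brush 190 long, 20 high, lying; origin under its middle. Not needed.
- glue_jar: Bystander (mm): amber glue jar 60 dia x 85 high; origin under its middle. Not needed.
- tape: Bystander (mm): roll of black tape 72 dia x 24 high, lying flat; origin under its middle. Not needed.
- heel_block: Bystander (mm): wooden heel block 62 x 60 x 34; origin under its middle. Not needed.

How it is judged (in metres and radians):
On the way, in this order (a step that is already met when the one before it is completed fails the run):
1. the last stands in the bed between heel stop and pad, heel end at the heel stop, let go (z of last in the frame of bed between -0.004 and 0.005 m and y of last in the frame of bed between -0.012 and 0.012 m and x of last in the frame of bed between 0.095 and 0.135 m and x of last_cone in the frame of bed below 0.08 m and angle between last's own z axis and vertical below 0.1 rad and angle between the x axis of last and the x axis of bed, either way round below 0.12 rad and contact force between the fingers and last below 0.05 N), for 0.2 s.
2. the button has popped up through the next hole (value of joint button above 0.007 m and value of joint toe above 0.03 m), for 0.2 s.
At the end, for the whole second after the job is handed in: The last stands upright (within 0.1 rad) on the bed, within 12 mm of its middle and 0.12 rad of its line, heel within 4 mm of the heel stop, the pad pressed back at least 0.5 mm by its toe; the button stands up through the next hole (rise over 7 mm); everything is released and at rest (all of step 2 and z of last in the frame of bed between -0.004 and 0.005 m and y of last in the frame of bed between -0.012 and 0.012 m and x of last in the frame of bed between 0.095 and 0.104 m and x of last_cone in the frame of bed below 0.08 m and angle between last's own z axis and vertical below 0.1 rad and angle between the x axis of last and the x axis of bed, either way round below 0.12 rad and value of joint pad above 0.0005 m and linear speed of last below 0.01 m/s); the robot touches nothing.
It fails at once if the jig is dragged more than 2 mm along its rail (pulled or pushed too hard) (value of joint jig above 0.002 m or value of joint jig below -0.002 m).
It fails at once if a bystander is moved more than 30 mm (distance of any of tack_tin, brush, glue_jar, tape, heel_block from where it was at the start of the episode above 0.03 m).
It also fails if it takes over 51 s, if anything falls off the work surface, if the arm or the gripper's body presses on something with over 40 N, if the wrist force passes 120 N, or if a joint passes its speed limit or range.

## Working session

There is one attempt and no reset: what is moved stays moved. The work goes in short steps, Python scripts to look and compute and a shell command to move; the robot and the scene stay as the last step left them, time stands still between calls to the robot, and variables do not carry over. Pictures are saved under pics/ and viewed, at most 10 in all, crops included, and the job is handed in when it is done.

```bash
mkdir -p pics; ls
cat > h.py <<'E'
import numpy as np, cv2, json
from station import r
def cap(n):
    c=r.capture(n); f=c["frame"]; h=f.shape[0]
    fl=h/2/np.tan(np.radians(c["vertical_fov"])/2)
    K=np.array([[fl,0,c["cx"]],[0,fl,c["cy"]],[0,0,1]])
    R=cv2.Rodrigues(np.array(c["rvec"],float))[0]; t=np.array(c["tvec"],float).ravel()
    return f,K,R,t
def save(n,f): cv2.imwrite("pics/"+n,cv2.cvtColor(f,cv2.COLOR_RGB2BGR))
def plane(uv,z,K,R,t):
    d=R.T@np.linalg.inv(K)@np.array([uv[0],uv[1],1.]); o=-R.T@t
    return o+d*(z-o[2])/d[2]
def proj(p,K,R,t):
    q=K@(R@np.asarray(p)+t); return q[:2]/q[2]
E
python3 - <<'E'
from h import *
import pickle
D={}
for n in("scene","side","wrist"):
    D[n]=cap(n); save(n+"0.png",D[n][0]); f,K,R,t=D[n]; print(n,(-R.T@t).round(3),R[2].round(2),K[0,0].round(0))
pickle.dump(D,open("d0.pkl","wb"))
print(r.sense()["ee_rot"],r.sense()["time_s"])
E
```

```text
pics
scene [ 1.234 -0.787  0.885] [-0.55  0.56 -0.62] 545.0
side [ 0.48  -0.933  0.84 ] [ 0.06  0.75 -0.66] 480.0
wrist [ 0.624 -0.077  0.384] [-0.    0.28 -0.96] 290.0
[[-1.52827118e-04 -9.99998568e-01 -1.68528340e-03]
 [-9.99999980e-01  1.53050254e-04 -1.32274755e-04]
 [ 1.32532498e-04  1.68526315e-03 -9.99998571e-01]] 0.15
```

View pics/scene0.png

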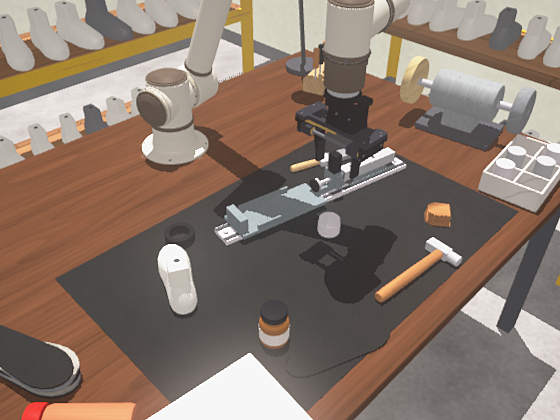

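View pics/side0.png

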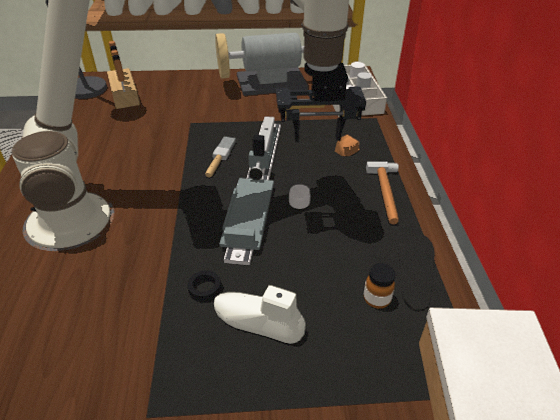

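The scene view shows the last at about (177,280) and the jig from (230,232) to (400,165). In the side view the last's cone top is at about (279,298) with its toe to the left at (217,305). The jig's heel stop is near (240,240) and the black grip near (258,145).

Run:
```python
from h import *
import pickle
D=pickle.load(open("d0.pkl","rb"))
s=D["side"][0][115:350,185:325]; a=cv2.resize(s,None,fx=2.5,fy=2.5,interpolation=cv2.INTER_CUBIC)
s=D["scene"][0][130:330,150:420]; b=cv2.resize(s[:, :],None,fx=1.65,fy=1.65,interpolation=cv2.INTER_CUBIC)
o=np.zeros((600,800,3),np.uint8);o[:a.shape[0],:350]=a[:600];o[:b.shape[0],352:352+b.shape[1]]=b[:600,:448];save("c0.png",o)
# cone top in both, last mask
for n,rng in(("side",(280,345,205,315)),("scene",(235,320,150,205))):
    f,K,R,t=D[n]; y0,y1,x0,x1=rng
    m=(f[y0:y1,x0:x1].min(2)>140).astype(np.uint8)
    c=max(cv2.findContours(m,0,2)[0],key=cv2.contourArea)[:,0]+[x0,y0]
    print(n,cv2.contourArea(c),c.min(0),c.max(0))
```

```text
side 1563.0 [214 286] [295 321]
scene 1840.0 [157 244] [196 313]
```

View pics/c0.png

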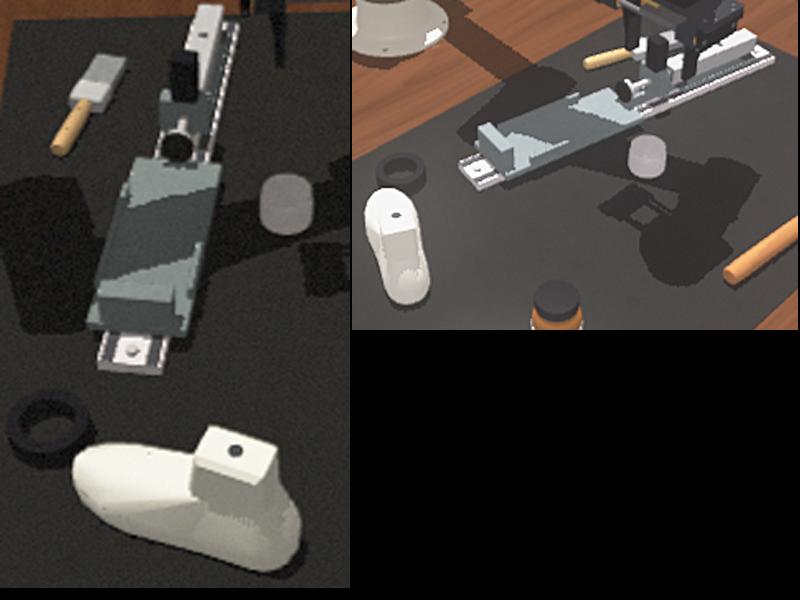

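View pics/wrist0.png

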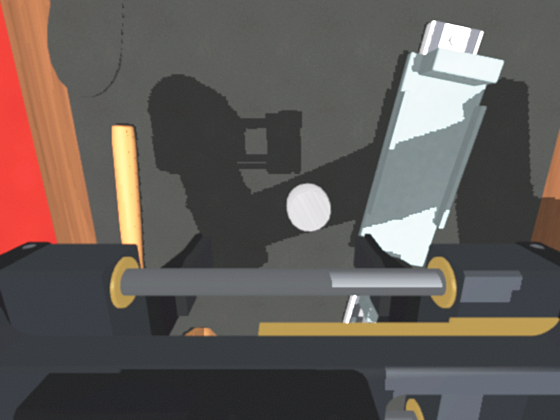

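Crop: the cone-top hole is at side (279,295) and scene (177,260). The grip top is at side (259,137) and scene (335,154). The heel-stop block shows top and bottom edges in all views; in the wrist view its top is about (420,50)–(503,62).

Run:
```python
from h import *
import pickle
D=pickle.load(open("d0.pkl","rb"))
S=lambda x,y:(185+x/2.5,115+y/2.5)
C=lambda x,y:(150+(x-352)/1.65,130+y/1.65)
def P(l,n,uv,z): print(l,n,(plane(uv,z,*D[n][1:])*1000).round(0))
P("cone","side",S(235,450),.11);P("cone","scene",C(396,215),.11)
for q in [(210,427),(277,444),(270,482),(194,460)]:P("conecorner","side",S(*q),.11)
P("toe","side",S(73,470),.02);P("heelmost","side",S(301,530),.03)
P("griptop","side",S(185,54),.124);P("griptop","scene",C(657,40),.124)
for q in [(102,286),(175,294),(172,322),(95,315)]:P("stoptop","side",S(*q),.061)
for q in [(420,50),(503,62),(500,84),(415,75)]:P("stoptop","wrist",q,.061)
for q in [(478,126),(490,120),(513,150),(500,155)]:P("stoptop","scene",C(*q),.061)
P("tubetop hole","side",S(203,35),.062)
P("pad","side",S(177,145),.047);P("pad","scene",C(626,90),.047)
P("railend","side",S(133,350),.012);P("railend","scene",C(479,170),.012);P("railend","wrist",(455,40),.012)
P("tape","side",S(50,425),.02);P("tin","side",(300,187),.04);P("jar","side",(381,275),.085)
```

```text
cone side [ 515. -360.  110.]
cone scene [ 515. -358.  110.]
conecorner side [ 497. -336.  110.]
conecorner side [ 547. -356.  110.]
conecorner side [ 539. -391.  110.]
conecorner side [ 483. -367.  110.]
toe side [ 382. -302.   20.]
heelmost side [ 566. -380.   30.]
griptop side [491. 168. 124.]
griptop scene [493. 164. 124.]
stoptop side [ 405. -123.   61.]
stoptop side [ 472. -137.   61.]
stoptop side [ 469. -173.   61.]
stoptop side [ 399. -160.   61.]
stoptop wrist [ 485. -144.   61.]
stoptop wrist [ 399. -133.   61.]
stoptop wrist [ 398. -112.   61.]
stoptop wrist [ 487. -121.   61.]
stoptop scene [ 400. -130.   61.]
stoptop scene [ 402. -107.   61.]
stoptop scene [ 478. -130.   61.]
stoptop scene [ 473. -151.   61.]
tubetop hole side [515. 304.  62.]
pad side [479. 108.  47.]
pad scene [480. 111.  47.]
railend side [ 431. -160.   12.]
railend scene [ 432. -159.   12.]
railend wrist [ 425. -165.   12.]
tape side [ 360. -252.   20.]
tin side [594.  50.  40.]
jar side [ 728. -301.   85.]
```

```bash
cat >> h.py <<'E'
from scipy.spatial.transform import Rotation as Ro
def delta(p,yaw=None):
    """tool-frame shift (mm) and turn to TCP p (m), tool down with y axis at world angle yaw (mod 180)"""
    s=r.sense(); A=np.array(s["ee_rot"]); q=np.array(s["tcp_pos"])
    out=(A.T@(np.array(p)-q)*1000).round(1)
    if yaw is None: B=A
    else:
        best=None
        for k in(0,180):
            a=np.radians(yaw+k); y=np.array([np.cos(a),np.sin(a),0]); z=np.array([0,0,-1.])
            T=np.c_[np.cross(y,z),y,z]; v=Ro.from_matrix(A.T@T).as_rotvec()
            if best is None or np.linalg.norm(v)<np.linalg.norm(best): best=v
        return out.tolist(),best.round(3).tolist(),np.round(q,4).tolist(),s["joints"][5]
    return out.tolist(),np.round(q,4).tolist()
E
python3 -m pendant '[[[-30,160,-30],[0,0,0]],[[-30,160,-30],[0,0,0]],[[-30,160,-30],[0,0,0]],[[-30,160,-30],[0,0,0]],[[-30,160,-30],[0,0,0]],[[-30,160,-30],[0,0,0]]]' 1
python3 - <<'E'
from h import *
import pickle
d=cap("wrist"); save("w1.png",cv2.resize(d[0],(800,600),interpolation=cv2.INTER_CUBIC)); pickle.dump(d,open("d1.pkl","wb"))
print(delta([.515,-.359,.2],157.5-90))
E
```

```text
time_s: 0.75
tcp_pos: [0.4656, 0.0302, 0.3225]
ee_rot: [[0.0, -1.0, 0.001], [-1.0, -0.0, 0.0], [-0.0, -0.001, -1.0]]
wrist_force: [0.5, -0.3, 0.6]
gripper_width: 1.002
gripper_force: 0.0
([389.1, -49.1, 122.1], [-0.0, -0.0, -1.178], [0.4659, 0.0301, 0.3221], np.float64(-23.73008191849885))
```

View pics/w1.png

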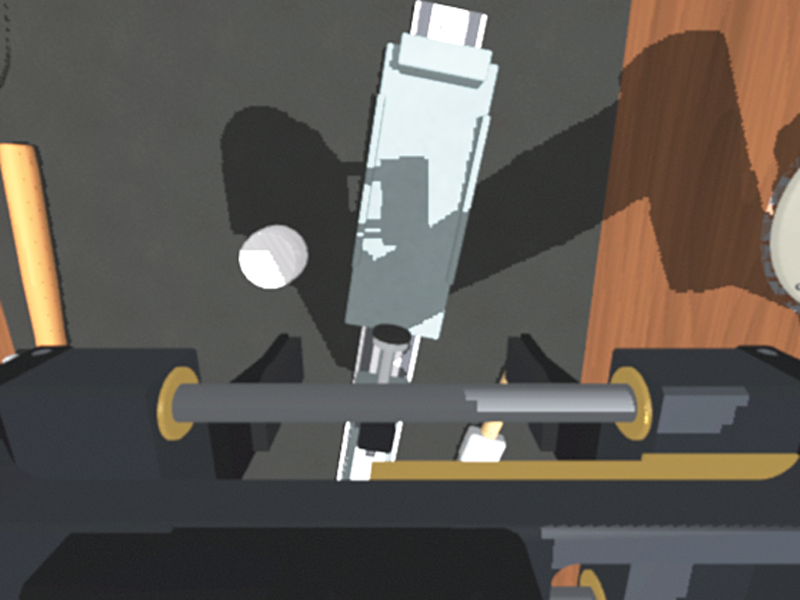

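Wrist view (scaled ×1.43): the stop's foot runs (398,70)–(487,86), the bed end corners are (345,323) and (438,338), and the pad face is at (391,334).

```bash
python3 - <<'E'
from h import *
import pickle
d=pickle.load(open("d1.pkl","rb"))
W=lambda u,v,z:(plane((u*.7,v*.7),z,*d[1:])*1000).round(1)
for l,q in dict(foot=(398,70,.025),foot2=(487,86,.025),end1=(345,323,.025),end2=(438,338,.025),cornA=(386,42,.025),cornB=(498,66,.025),pad=(391,330,.047),rail=(452,20,.012),wallL1=(377,96,.039),wallR1=(488,115,.039),wallR2=(455,292,.039)).items(): print(l,W(*q))
a=(W(398,70,.025)+W(487,86,.025))/2; b=(W(345,323,.025)+W(438,338,.025))/2
print(a,b,np.degrees(np.arctan2(b[1]-a[1],b[0]-a[0])),np.linalg.norm(b-a))
E
python3 -m pendant '[[[300,-49,20],[0,0,-0.15]],[[300,-49,20],[0,0,-0.3]],[[300,-49,20],[0,0,-0.45]],[[300,-49,20],[0,0,-0.6]],[[300,-49,20],[0,0,-0.75]],[[300,-49,20],[0,0,-0.9]],[[300,-49,20],[0,0,-1.04]],[[300,-49,20],[0,0,-1.178]],[[300,-49,20],[0,0,-1.178]],[[300,-49,20],[0,0,-1.178]]]' 1
python3 - <<'E'
from h import *
import pickle
d=cap("wrist"); save("w2.png",d[0]); pickle.dump(d,open("d2.pkl","wb"))
print(delta([.515,-.359,.2],157.5-90)) 
print(proj([.515,-.359,.11],*d[1:]))
E
```

```text
foot [ 470.2 -128.9   25. ]
foot2 [ 394.  -116.5   25. ]
end1 [524.4 100.   25. ]
end2 [430.7 116.2  25. ]
cornA [ 480.2 -149.9   25. ]
cornB [ 385.6 -131.9   25. ]
pad [477.5  98.8  47. ]
rail [ 424.3 -170.    12. ]
wallL1 [ 487.6 -106.4   39. ]
wallR1 [394.5 -91.8  39. ]
wallR2 [416.9  63.4  39. ]
[ 432.1 -122.7   25. ] [477.55 108.1   25.  ] 78.85964476835133 235.2325285754502
time_s: 1.8
tcp_pos: [0.5147, -0.2714, 0.3004]
ee_rot: [[0.923, -0.385, -0.003], [-0.385, -0.923, 0.001], [-0.003, 0.0, -1.0]]
wrist_force: [-0.9, 0.2, -0.5]
gripper_width: 1.002
gripper_force: 0.0
([34.6, 81.0, 100.7], [0.0, 0.002, -0.004], [0.5146, -0.271, 0.3007], np.float64(79.11393194760046))
[364.37404408 163.86168277]
```

View pics/w2.png

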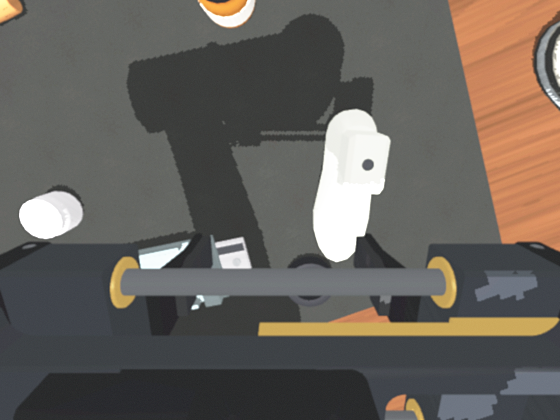

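The cone hole is at (368,164), within 4 px of the prediction. Top-face corners are near (352,133), (390,138), (384,185) and (345,178).

Run:
```python
from h import *
import pickle
d=pickle.load(open("d2.pkl","rb"))
W=lambda u,v,z:(plane((u,v),z,*d[1:])*1000).round(1)
c=[W(*q,.11) for q in[(352,133),(390,138),(384,185),(345,178)]]
print(W(368,164,.11),c,np.mean(c,0))
for i,j in((0,3),(1,2)): v=c[j]-c[i]; print(np.degrees(np.arctan2(v[1],v[0])))
p=W(368,164,.11)/1000; print(delta([p[0],p[1],.139],157.5-90))
```

```text
[ 513.5 -362.2  110. ] [array([ 547.5, -357.3,  110. ]), array([ 529.1, -389.2,  110. ]), array([ 487.3, -370.5,  110. ]), array([ 509. , -336.9,  110. ])] [ 518.225 -363.475  110.   ]
152.08221980174557
155.89776549883888
([34.5, 84.5, 161.7], [0.0, 0.002, -0.004], [0.5146, -0.271, 0.3007], np.float64(79.11393194760046))
```

```bash
python3 -m pendant '[[[18,42,50],[0,0,0.02]],[[35,84,80],[0,0,0.02]],[[35,84,110],[0,0,0.02]],[[35,84,135],[0,0,0.02]],[[35,84,150],[0,0,0.02]],[[35,84,162],[0,0,0.02]],[[35,84,162],[0,0,0.02]],[[35,84,162],[0,0,0.02]]]' 1
python3 -m pendant '[[[0,0,0],[0,0,0]],[[0,0,0],[0,0,0]],[[0,0,0],[0,0,0]],[[0,0,0],[0,0,0]],[[0,0,0],[0,0,0]],[[0,0,0],[0,0,0]],[[0,0,0],[0,0,0]],[[0,0,0],[0,0,0]]]' 0.2
```

```text
time_s: 2.65
tcp_pos: [0.5149, -0.361, 0.1408]
ee_rot: [[0.916, -0.401, 0.001], [-0.401, -0.916, -0.001], [0.001, 0.0, -1.0]]
wrist_force: [0.2, -0.1, 0.4]
gripper_width: 1.001
gripper_force: 0.0
time_s: 3.45
tcp_pos: [0.5142, -0.361, 0.1402]
ee_rot: [[0.916, -0.401, -0.0], [-0.401, -0.916, -0.0], [-0.0, 0.0, -1.0]]
wrist_force: [0.5, -0.2, -0.1]
gripper_width: 0.461
gripper_force: 29.5
```

```bash
python3 -m pendant '[[[0,0,-10],[0,0,0]],[[0,0,-25],[0,0,0]],[[0,0,-45],[0,0,0]],[[0,0,-65],[0,0,0]],[[0,0,-85],[0,0,0]],[[0,0,-95],[0,0,0]],[[0,0,-100],[0,0,0]],[[0,0,-100],[0,0,0]]]'
python3 - <<'E'
from h import *
print(delta([.447,-.061,.24],169))
E
```

```text
time_s: 4.25
tcp_pos: [0.5141, -0.3609, 0.2404]
ee_rot: [[0.916, -0.401, 0.0], [-0.401, -0.916, 0.0], [0.0, -0.0, -1.0]]
wrist_force: [-0.9, -0.4, -1.6]
gripper_width: 0.458
gripper_force: 29.6
([-181.8, -247.7, 0.4], [-0.0, -0.0, 1.35], [0.5141, -0.3609, 0.2404], np.float64(86.68487094028656))
```

```bash
python3 -m pendant '[[[-9,-12,0],[0,0,0.1]],[[-27,-37,0],[0,0,0.22]],[[-45,-62,0],[0,0,0.36]],[[-63,-87,0],[0,0,0.5]],[[-82,-112,0],[0,0,0.64]],[[-100,-137,0],[0,0,0.78]],[[-118,-162,0],[0,0,0.92]],[[-136,-186,0],[0,0,1.06]],[[-150,-205,0],[0,0,1.17]],[[-160,-218,0],[0,0,1.25]]]'
python3 - <<'E'
from h import *
print(delta([.447,-.061,.21],169))
E
```

```text
time_s: 5.25
tcp_pos: [0.4538, -0.0958, 0.2392]
ee_rot: [[-0.095, -0.996, -0.003], [-0.996, 0.095, 0.0], [0.0, 0.003, -1.0]]
wrist_force: [0.8, -0.5, -2.8]
gripper_width: 0.458
gripper_force: 29.6
([-34.0, 10.0, 29.2], [0.003, -0.0, 0.097], [0.4538, -0.0958, 0.2392], np.float64(-13.635244047166362))
```

```bash
python3 -m pendant '[[[-17,5,10],[0,0,0.05]],[[-28,8,20],[0,0,0.09]],[[-34,10,29],[0,0,0.1]],[[-34,10,29],[0,0,0.1]],[[-34,10,29],[0,0,0.1]]]'
python3 - <<'E'
from h import *
o=np.zeros((600,800,3),np.uint8)
f,K,R,t=cap("scene"); a=cv2.resize(f[120:270,200:400],(530,398),interpolation=cv2.INTER_CUBIC)
f2,K2,R2,t2=cap("side"); b=cv2.resize(f2[100:275,200:300],(264,462),interpolation=cv2.INTER_CUBIC)
o[:398,:530]=a;o[:462,534:798]=b; save("p1.png",o)
import pickle; pickle.dump(((K,R,t),(K2,R2,t2)),open("d3.pkl","wb"))
print(delta([.447,-.061,.165],169))
E
```

```text
time_s: 5.75
tcp_pos: [0.4482, -0.0626, 0.2109]
ee_rot: [[-0.19, -0.982, -0.001], [-0.982, 0.19, -0.001], [0.001, 0.001, -1.0]]
wrist_force: [-0.5, 0.5, -2.6]
gripper_width: 0.462
gripper_force: 29.6
([-1.4, 1.9, 46.5], [-0.001, -0.0, -0.0], [0.4486, -0.0627, 0.2115], np.float64(-23.728388181302243))
```

View pics/p1.png

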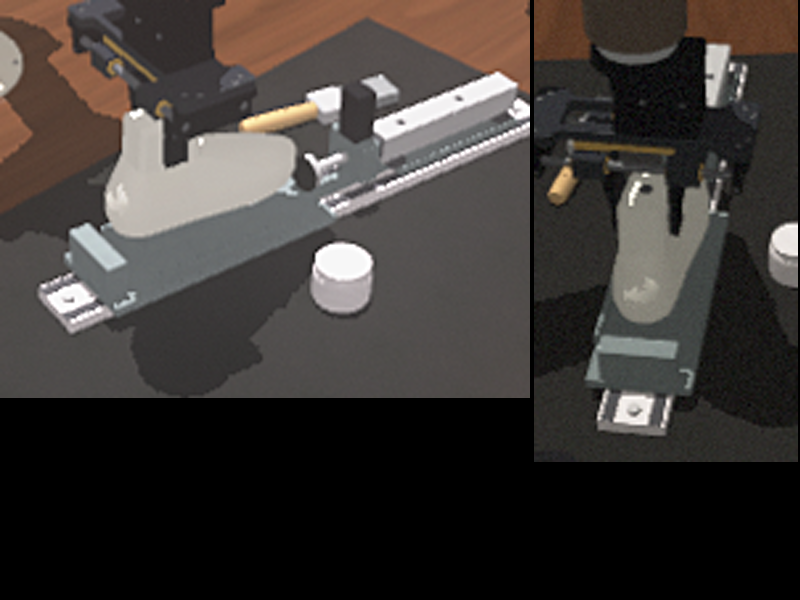

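Both views show the last hovering in line over the bed, toe to the pad. The cone hole is at side crop (647,188), the heel bottom at (640,320) and the grip top at scene crop (360,87).

Run:
```python
from h import *
import pickle
sc,si=pickle.load(open("d3.pkl","rb"))
S=lambda x,y:(200+(x-534)*100/264,100+y*175/462)
C=lambda x,y:(200+x*200/530,120+y*150/398)
o=np.array([435,-122]);u=np.array([np.cos(np.radians(79)),np.sin(np.radians(79))]);n=np.array([-u[1],u[0]])
def P(l,c,q,z):
    p=plane(q,z,*c)*1000; d=p[:2]-o; print(l,p.round(0),"bed",(d@u).round(0),(d@n).round(0))
P("hole",si,S(647,188),.1807)
P("stop back top L",si,S(601,340),.061);P("stop R",si,S(677,344),.061)
P("near top L",si,S(596,357),.061);P("near R",si,S(676,360),.061)
P("grip",sc,C(360,87),.124)
P("stop top",sc,C(72,232),.061);P("stop top",sc,C(84,226),.061);P("stop top",sc,C(126,263),.061);P("st",sc,C(115,270),.061)
P("bolt",si,S(634,410),.012);P("bolt",sc,C(69,299),.012)
P("hole2",sc,C(402,123),.062);P("hole1",sc,C(460,98),.062)
P("padtop",sc,C(306,154),.066);
```

```text
hole [450. -60. 181.] bed 64.0 -3.0
stop back top L [ 404. -121.   61.] bed -5.0 31.0
stop R [ 470. -130.   61.] bed -1.0 -36.0
near top L [ 400. -142.   61.] bed -26.0 31.0
near R [ 469. -149.   61.] bed -20.0 -39.0
grip [490. 171. 124.] bed 298.0 2.0
stop top [ 405. -131.   61.] bed -15.0 28.0
stop top [ 406. -117.   61.] bed -1.0 30.0
stop top [ 473. -126.   61.] bed 3.0 -38.0
st [ 473. -140.   61.] bed -10.0 -41.0
bolt [ 430. -161.   12.] bed -39.0 -3.0
bolt [ 430. -159.   12.] bed -38.0 -2.0
hole2 [504. 228.  62.] bed 356.0 -1.0
hole1 [517. 308.  62.] bed 438.0 2.0
padtop [476. 112.  66.] bed 237.0 4.0
```

```bash
python3 -m pendant '[[[2,0,10],[0,0,0]],[[3,0,20],[0,0,0]],[[3,0,30],[0,0,0]],[[3,0,36],[0,0,0]],[[3,0,40],[0,0,0]],[[3,0,42],[0,0,0]],[[3,0,43],[0,0,0]],[[3,0,43],[0,0,0]]]'
python3 -m pendant '[[[0,0,0.5],[0,0,0]],[[0,0,1],[0,0,0]],[[0,0,1],[0,0,0]]]'
python3 -m pendant '[[[0,0,0.5],[0,0,0]],[[0,0,1],[0,0,0]],[[0,0,1],[0,0,0]]]'
```

```text
time_s: 6.65
tcp_pos: [0.4478, -0.0652, 0.1683]
ee_rot: [[-0.191, -0.982, 0.0], [-0.982, 0.191, 0.0], [-0.0, -0.0, -1.0]]
wrist_force: [0.2, -0.5, -1.8]
gripper_width: 0.458
gripper_force: 29.6
time_s: 6.95
tcp_pos: [0.4477, -0.0653, 0.1674]
ee_rot: [[-0.191, -0.982, 0.0], [-0.982, 0.191, 0.0], [-0.0, -0.0, -1.0]]
wrist_force: [-0.7, -1.0, -3.1]
gripper_width: 0.465
gripper_force: 29.6
time_s: 7.25
tcp_pos: [0.4476, -0.0653, 0.1662]
ee_rot: [[-0.191, -0.982, -0.0], [-0.982, 0.191, -0.0], [0.0, 0.0, -1.0]]
wrist_force: [-0.0, -0.4, -2.5]
gripper_width: 0.457
gripper_force: 29.6
```

Still carrying the weight; about 1 mm to go, then release.

```bash
python3 -m pendant '[[[0,0,0.5],[0,0,0]],[[0,0,0.8],[0,0,0]],[[0,0,0.8],[0,0,0]]]'
python3 -m pendant '[[[0,0,0.3],[0,0,0]],[[0,0,0.5],[0,0,0]],[[0,0,0.5],[0,0,0]]]'
python3 -m pendant '[[[0,0,0],[0,0,0]],[[0,0,0],[0,0,0]],[[0,0,0],[0,0,0]],[[0,0,0],[0,0,0]],[[0,0,0],[0,0,0]]]' 0.85
python3 -m pendant '[[[0,0,-10],[0,0,0]],[[0,0,-30],[0,0,0]],[[0,0,-60],[0,0,0]],[[0,0,-90],[0,0,0]],[[0,0,-100],[0,0,0]],[[0,0,-100],[0,0,0]]]'
python3 -m pendant '[[[-40,0,-30],[0,0,0]],[[-80,0,-60],[0,0,0]],[[-130,0,-60],[0,0,0]],[[-175,0,-60],[0,0,0]],[[-200,0,-60],[0,0,0]],[[-200,0,-60],[0,0,0]],[[-200,0,-60],[0,0,0]]]' 0
python3 - <<'E'
from h import *
import pickle
o=np.zeros((600,800,3),np.uint8)
f,K,R,t=cap("scene"); a=cv2.resize(f[120:270,200:400],(530,398),interpolation=cv2.INTER_CUBIC)
f3,K3,R3,t3=cap("wrist"); b=f3[0:260,100:560]
f2,K2,R2,t2=cap("side"); c=cv2.resize(f2[100:275,200:300],(264,462),interpolation=cv2.INTER_CUBIC)
o[:398,:530]=a;o[:462,534:798]=c;o[400:600,:460]=b[:200]; save("p2.png",o)
pickle.dump(((K,R,t),(K2,R2,t2),(K3,R3,t3)),open("d4.pkl","wb"))
print(r.sense()["tcp_pos"])
E
```

```text
time_s: 7.55
tcp_pos: [0.4477, -0.0653, 0.1655]
ee_rot: [[-0.191, -0.982, 0.0], [-0.982, 0.191, -0.0], [-0.0, -0.0, -1.0]]
wrist_force: [-1.0, 0.2, -2.0]
gripper_width: 0.46
gripper_force: 29.6
time_s: 7.85
tcp_pos: [0.4477, -0.0653, 0.1652]
ee_rot: [[-0.191, -0.982, 0.0], [-0.982, 0.191, -0.0], [0.0, -0.0, -1.0]]
wrist_force: [-1.1, -1.0, 0.1]
gripper_width: 0.46
gripper_force: 29.6
time_s: 8.35
tcp_pos: [0.4477, -0.0653, 0.165]
ee_rot: [[-0.191, -0.982, 0.0], [-0.982, 0.191, 0.0], [-0.0, -0.0, -1.0]]
wrist_force: [0.7, 0.1, -0.1]
gripper_width: 0.805
gripper_force: 0.0
time_s: 8.95
tcp_pos: [0.4483, -0.0651, 0.2668]
ee_rot: [[-0.191, -0.982, 0.004], [-0.982, 0.191, 0.001], [-0.002, -0.004, -1.0]]
wrist_force: [1.6, 0.4, -0.8]
gripper_width: 0.852
gripper_force: 0.0
time_s: 9.65
tcp_pos: [0.4852, 0.1311, 0.3233]
ee_rot: [[-0.19, -0.982, -0.003], [-0.982, 0.19, -0.002], [0.002, 0.003, -1.0]]
wrist_force: [-0.0, -0.2, 0.2]
gripper_width: 0.299
gripper_force: 0.0
[0.48543838 0.12998455 0.32440581]
```

View pics/p2.png

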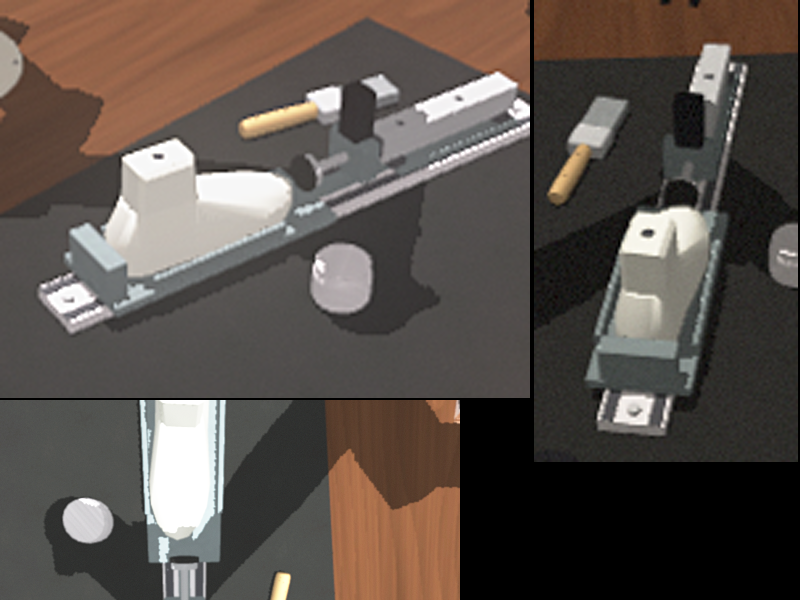

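The last stands between the walls with its cone hole at scene crop (158,156) and side crop (648,233). The grip top is at scene (359,87) and side (689,96).

```bash
cat > chk.py <<'E'
# prints push force along the jig (+x bed reaction) and stops a chain (exit 1) when it exceeds the limit
import sys,numpy as np
from station import r
s=r.sense(); u=np.array([.191,.982,0]); f=np.array(s["wrist_force"])@u
p=np.array(s["tcp_pos"]); print(round(s["time_s"],2),"F",round(float(f),1),"x",round(float((p-[.435,-.122,0])@u*1000),1))
sys.exit(abs(f)>float(sys.argv[1]))
E
python3 - <<'E'
from h import *
import pickle
sc,si,wr=pickle.load(open("d4.pkl","rb"))
S=lambda x,y:(200+(x-534)*100/264,100+y*175/462)
C=lambda x,y:(200+x*200/530,120+y*150/398)
o=np.array([435,-122]);u=np.array([np.cos(np.radians(79)),np.sin(np.radians(79))]);n=np.array([-u[1],u[0]])
def P(l,c,q,z):
    p=plane(q,z,*c)*1000; d=p[:2]-o; print(l,p.round(0),"bed",(d@u).round(0),(d@n).round(0))
P("cone",si,S(648,233),.135);P("cone",sc,C(158,156),.135)
P("grip",si,S(689,96),.124);P("grip",sc,C(359,87),.124)
for q in((344,92),(349,83),(376,89)):P("gripcorner",sc,C(*q),.124)
g=o+(300+45)*u; print(delta([g[0]/1000,g[1]/1000,.19],169))
E
python3 chk.py 9
```

```text
cone [449. -64. 135.] bed 59.0 -2.0
cone [449. -62. 135.] bed 61.0 -2.0
grip [491. 169. 124.] bed 296.0 1.0
grip [489. 170. 124.] bed 297.0 2.0
gripcorner [485. 153. 124.] bed 279.0 3.0
gripcorner [478. 169. 124.] bed 294.0 14.0
gripcorner [503. 179. 124.] bed 309.0 -10.0
([-88.1, 1.4, 134.3], [0.001, -0.001, -0.001], [0.4854, 0.13, 0.3244], np.float64(-44.601572371900474))
9.8 F -0.7 x 257.1False
```

```bash
sed -i 's/sys.exit(abs/sys.exit(int(abs/; s/\[1\]))$/[1])))/' chk.py
sed -i 's/argv\[1\])))*$/argv[1])))/' chk.py; tail -1 chk.py
python3 -m pendant '[[[-45,1,20],[0,0,0]],[[-80,2,45],[0,0,0]],[[-88,2,85],[0,0,0]],[[-88,2,120],[0,0,0]],[[-88,2,145],[0,0,0]],[[-88,2,162],[0,0,0]],[[-88,2,172],[0,0,0]],[[-88,2,176],[0,0,0]],[[-88,2,176],[0,0,0]],[[-88,2,176],[0,0,0]]]' 0
python3 -m pendant '[[[2,0,0],[0,0,0]],[[4,0,0],[0,0,0]],[[6,0,0],[0,0,0]],[[8,0,0],[0,0,0]],[[10,0,0],[0,0,0]],[[12,0,0],[0,0,0]],[[14,0,0],[0,0,0]],[[16,0,0],[0,0,0]]]'
python3 chk.py 9
```

```text
sys.exit(int(abs(f)>float(sys.argv[1])))
time_s: 10.8
tcp_pos: [0.5012, 0.2179, 0.15]
ee_rot: [[-0.191, -0.982, 0.002], [-0.982, 0.191, 0.001], [-0.001, -0.001, -1.0]]
wrist_force: [0.4, -0.0, -0.3]
gripper_width: 0.004
gripper_force: 0.0
time_s: 11.6
tcp_pos: [0.4976, 0.2019, 0.1489]
ee_rot: [[-0.191, -0.982, -0.0], [-0.982, 0.191, -0.0], [0.0, 0.0, -1.0]]
wrist_force: [-1.2, -0.1, 0.2]
gripper_width: 0.003
gripper_force: 0.0
11.6 F -0.3 x 330.1
```

```bash
p='python3 -m pendant'
(python3 -m pendant '[[[1,0,0],[0,0,0]],[[2,0,0],[0,0,0]],[[3,0,0],[0,0,0]],[[4,0,0],[0,0,0]],[[5,0,0],[0,0,0]],[[6,0,0],[0,0,0]]]' >/dev/null && python3 chk.py 9 &&
python3 -m pendant '[[[1,0,0],[0,0,0]],[[2,0,0],[0,0,0]],[[3,0,0],[0,0,0]],[[4,0,0],[0,0,0]]]' >/dev/null && python3 chk.py 9 &&
python3 -m pendant '[[[1,0,0],[0,0,0]],[[2,0,0],[0,0,0]],[[3,0,0],[0,0,0]],[[4,0,0],[0,0,0]]]' >/dev/null && python3 chk.py 9 &&
python3 -m pendant '[[[1,0,0],[0,0,0]],[[2,0,0],[0,0,0]],[[3,0,0],[0,0,0]],[[4,0,0],[0,0,0]]]' >/dev/null && python3 chk.py 9 &&
python3 -m pendant '[[[1,0,0],[0,0,0]],[[2,0,0],[0,0,0]],[[3,0,0],[0,0,0]],[[4,0,0],[0,0,0]]]' >/dev/null && python3 chk.py 9 &&
python3 -m pendant '[[[1,0,0],[0,0,0]],[[2,0,0],[0,0,0]],[[3,0,0],[0,0,0]],[[4,0,0],[0,0,0]]]' >/dev/null && python3 chk.py 9 &&
python3 -m pendant '[[[1,0,0],[0,0,0]],[[2,0,0],[0,0,0]],[[3,0,0],[0,0,0]],[[4,0,0],[0,0,0]]]' >/dev/null && python3 chk.py 9)
```

```text
12.2 F 0.3 x 324.2
12.6 F 0.6 x 320.1
13.0 F -0.8 x 316.1
13.4 F 4.3 x 312.6
13.8 F 3.4 x 308.2
14.2 F 4.0 x 304.2
14.6 F 2.9 x 300.2
```

```bash
(python3 -m pendant '[[[1,0,0],[0,0,0]],[[2,0,0],[0,0,0]],[[3,0,0],[0,0,0]],[[4,0,0],[0,0,0]]]' >/dev/null && python3 chk.py 9 &&
python3 -m pendant '[[[1,0,0],[0,0,0]],[[2,0,0],[0,0,0]],[[3,0,0],[0,0,0]],[[4,0,0],[0,0,0]]]' >/dev/null && python3 chk.py 9 &&
python3 -m pendant '[[[0.5,0,0],[0,0,0]],[[1,0,0],[0,0,0]]]' >/dev/null && python3 chk.py 10 &&
python3 -m pendant '[[[0.5,0,0],[0,0,0]],[[1,0,0],[0,0,0]]]' >/dev/null && python3 chk.py 10 &&
python3 -m pendant '[[[0.5,0,0],[0,0,0]],[[1,0,0],[0,0,0]]]' >/dev/null && python3 chk.py 10 &&
python3 -m pendant '[[[0.5,0,0],[0,0,0]],[[1,0,0],[0,0,0]]]' >/dev/null && python3 chk.py 10 &&
python3 -m pendant '[[[0.5,0,0],[0,0,0]],[[1,0,0],[0,0,0]]]' >/dev/null && python3 chk.py 10 &&
python3 -m pendant '[[[0.5,0,0],[0,0,0]],[[1,0,0],[0,0,0]]]' >/dev/null && python3 chk.py 10 &&
python3 -m pendant '[[[0.5,0,0],[0,0,0]],[[1,0,0],[0,0,0]]]' >/dev/null && python3 chk.py 10 &&
python3 -m pendant '[[[0.5,0,0],[0,0,0]],[[1,0,0],[0,0,0]]]' >/dev/null && python3 chk.py 10 &&
python3 -m pendant '[[[0.5,0,0],[0,0,0]],[[1,0,0],[0,0,0]]]' >/dev/null && python3 chk.py 10 &&
python3 -m pendant '[[[0.5,0,0],[0,0,0]],[[1,0,0],[0,0,0]]]' >/dev/null && python3 chk.py 10)
```

```text
15.0 F 4.2 x 296.2
15.4 F 6.6 x 292.7
15.6 F 6.4 x 292.0
15.8 F 6.8 x 291.1
16.0 F 6.3 x 290.0
16.2 F 6.6 x 289.1
16.4 F 6.0 x 288.1
16.6 F 6.6 x 287.1
16.8 F 6.2 x 286.1
17.0 F 6.7 x 285.1
17.2 F 6.8 x 284.1
17.4 F 6.4 x 283.1
```

```bash
(python3 -m pendant '[[[0.5,0,0],[0,0,0]],[[1,0,0],[0,0,0]]]' >/dev/null && python3 chk.py 9.5 &&
python3 -m pendant '[[[0.5,0,0],[0,0,0]],[[1,0,0],[0,0,0]]]' >/dev/null && python3 chk.py 9.5 &&
python3 -m pendant '[[[0.5,0,0],[0,0,0]],[[1,0,0],[0,0,0]]]' >/dev/null && python3 chk.py 9.5 &&
python3 -m pendant '[[[0.5,0,0],[0,0,0]],[[1,0,0],[0,0,0]]]' >/dev/null && python3 chk.py 9.5 &&
python3 -m pendant '[[[0.5,0,0],[0,0,0]],[[1,0,0],[0,0,0]]]' >/dev/null && python3 chk.py 9.5 &&
python3 -m pendant '[[[0.5,0,0],[0,0,0]],[[1,0,0],[0,0,0]]]' >/dev/null && python3 chk.py 9.5 &&
python3 -m pendant '[[[0.5,0,0],[0,0,0]],[[1,0,0],[0,0,0]]]' >/dev/null && python3 chk.py 9.5 &&
python3 -m pendant '[[[0.5,0,0],[0,0,0]],[[1,0,0],[0,0,0]]]' >/dev/null && python3 chk.py 9.5 &&
python3 -m pendant '[[[0.5,0,0],[0,0,0]],[[1,0,0],[0,0,0]]]' >/dev/null && python3 chk.py 9.5 &&
python3 -m pendant '[[[0.5,0,0],[0,0,0]],[[1,0,0],[0,0,0]]]' >/dev/null && python3 chk.py 9.5 &&
python3 -m pendant '[[[0.5,0,0],[0,0,0]],[[1,0,0],[0,0,0]]]' >/dev/null && python3 chk.py 9.5 &&
python3 -m pendant '[[[0.5,0,0],[0,0,0]],[[1,0,0],[0,0,0]]]' >/dev/null && python3 chk.py 9.5 &&
python3 -m pendant '[[[0.5,0,0],[0,0,0]],[[1,0,0],[0,0,0]]]' >/dev/null && python3 chk.py 9.5 &&
python3 -m pendant '[[[0.5,0,0],[0,0,0]],[[1,0,0],[0,0,0]]]' >/dev/null && python3 chk.py 9.5 &&
python3 -m pendant '[[[0.5,0,0],[0,0,0]],[[1,0,0],[0,0,0]]]' >/dev/null && python3 chk.py 9.5 &&
python3 -m pendant '[[[0.5,0,0],[0,0,0]],[[1,0,0],[0,0,0]]]' >/dev/null && python3 chk.py 9.5)
```

```text
17.6 F 5.1 x 281.9
17.8 F 2.4 x 280.3
18.0 F 3.9 x 279.1
18.2 F 4.9 x 278.5
18.4 F 4.5 x 277.4
18.6 F 7.9 x 276.6
18.8 F 10.0 x 276.3
```

```bash
python3 -m pendant '[[[-5,0,0],[0,0,0]],[[-12,0,0],[0,0,0]],[[-20,0,-10],[0,0,0]],[[-20,0,-40],[0,0,0]],[[-20,0,-80],[0,0,0]],[[-20,0,-120],[0,0,0]],[[20,0,-150],[0,0,0]],[[60,0,-150],[0,0,0]],[[100,0,-150],[0,0,0]],[[100,0,-150],[0,0,0]]]'
python3 - <<'E'
from h import *
import pickle
o=np.zeros((600,800,3),np.uint8)
f,K,R,t=cap("scene"); a=cv2.resize(f[120:250,220:400],(530,383),interpolation=cv2.INTER_CUBIC)
f2,K2,R2,t2=cap("side"); c=cv2.resize(f2[110:260,210:290],(264,495),interpolation=cv2.INTER_CUBIC)
o[:383,:530]=a;o[:495,534:798]=c; save("p3.png",o)
E
```

```text
time_s: 19.8
tcp_pos: [0.4661, 0.0466, 0.2997]
ee_rot: [[-0.195, -0.981, -0.002], [-0.981, 0.195, -0.001], [0.001, 0.001, -1.0]]
wrist_force: [-0.2, 0.6, 0.6]
gripper_width: 0.009
gripper_force: 0.0
```

View pics/p3.png

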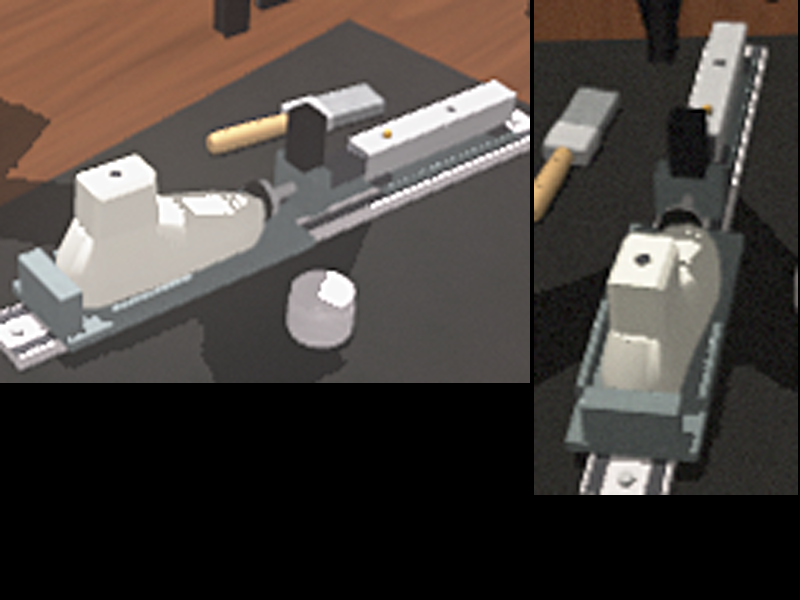

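The brass button stands proud in the next hole, at scene crop (388,133). The pad is on the toe, the heel is at the stop, and the arm is clear.

```bash
python3 -m pendant '[[[0,0,0],[0,0,0]],[[0,0,0],[0,0,0]],[[0,0,0],[0,0,0]]]' >/dev/null; python3 -c "
from station import r
print(r.finish_job())"
```

```text
the job is handed in; nothing more can be done
None
```

The job is handed in at about 20 s: the last stands in the jig, pressed by the sprung pad with its heel at the stop, and the brass button is up through the next hole; peak push was about 10 N, under the 18 N that drags the jig, and the judge's result was not shown.

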